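# Find and mark the balance point of a lamp bar

## Task

Find where this pendant lamp bar must hang: slide the brass bar along its green stand, without lifting it, so that its lampholder end goes farther out over the steel edge, and stop as soon as it tips by itself down onto the bench. Leave it tipped, and mark its balance point by setting the blue rider (not the yellow one) squarely astride the bar directly over the edge. Do not disturb the frosted glass shade.

Things in the scene. Friction and masses are not known exactly. Their poses are not given: they have to be found in the camera images.
- lamp_bar: (mm) Brass bar 24 wide, 14 high, 340 long, with white porcelain lampholder (40 dia, 45 high), ~0.5 kg. Origin mid-length, underside; x to lampholder (axis +150, end +170; tail face -170, beyond stand's back), z up. Starts level; tips after sliding 20-50, once x = 40 to 75 passes the edge: ~10 deg, tail up 40, stays. A finger pressing the tail holds it down by friction: draw back to see it tip.
- edge (a point): Middle of the steel-faced fulcrum edge of the fixed green-painted stand, on the deck's top, 20 mm above the bench. x level, along the stand, outwards over the edge (the way the bar slides); y along the edge; z up. Deck 70 wide, from x = -180 to 0. Two guide rails, 8 mm high, 30 apart inside, 46 outside, from x = -180 to -80 only.
- blue_rider: Sizes in mm. Blue saddle, 30 long (x), 46 wide (y), 43 high, 40 g, standing on the bench. Two legs along x, 12 high, 36 apart inside, carry a 5 mm bridge that rests on the bar's top; grip the fin above it: 14 thick (y), 30 long, z = 17 to 43. Origin: middle, underside of the legs. Its x goes along the bar, either way round. A yellow one of the same shape stands nearby: not to be used.
- glass_shade: Frosted glass lampshade with grape-like bumps, about 105 mm in diameter, 118 mm tall, standing on the bench on the far side of the stand. Origin at the middle of its underside, z up. Leave it where it is.

How it is judged (in metres and radians):
On the way:
1. the bar has tipped over the edge by itself, with no finger on it and no rider on it yet (angle between lamp_bar's own z axis and vertical between 0.1 and 0.3 rad and contact force between the fingers and lamp_bar below 0.2 N and angular speed of lamp_bar below 0.15 rad/s and x of lamp_bar in the frame of edge below -0.02 m and distance between blue_rider and edge above 0.1 m), for 0.3 s.
At the end, for the whole second after the job is handed in: The bar rests tipped over the edge (6 to 17 degrees), its middle still at least 20 mm behind the edge (slid no more than about 35 mm past the tip); the blue rider sits astride it, bridge on the bar, along it within 20 degrees and within 20 mm of its true balance point; all at rest (angle between lamp_bar's own z axis and vertical between 0.1 and 0.3 rad and x of lamp_bar in the frame of edge below -0.02 m and x of blue_rider in the frame of lamp_bar between 0.037 and 0.077 m and y of blue_rider in the frame of lamp_bar between -0.012 and 0.012 m and z of blue_rider in the frame of lamp_bar between -0.004 and 0.008 m and angle between the x axis of blue_rider and the x axis of lamp_bar, either way round below 0.35 rad and angle between the z axis of blue_rider and the z axis of lamp_bar, either way round below 0.17 rad and linear speed of each of lamp_bar, blue_rider below 0.02 m/s); the robot touches nothing.
It fails at once if the bar is lifted off its stand instead of slid (height (world z) of lamp_bar above 0.06 m).
It fails at once if the glass shade is pushed or knocked over (distance of glass_shade from where it was at the start of the episode above 0.03 m or angle between glass_shade's own z axis and vertical above 0.3 rad).
It also fails if it takes over 67 s, if anything falls off the work surface, if the arm or the gripper's body presses on something with over 40 N, if the wrist force passes 120 N, or if a joint passes its speed limit or range.

## Robot

A 6-joint arm with a two-finger parallel gripper is mounted at the origin on the work surface. World frame = base frame: x ahead of the robot, y to its left, z up, the work surface at z = 0. Lengths are in m, angles in degrees, forces in N, time in s.
With the tool pointing down it reaches from about 0.15 to 0.775 m from the base axis. Payload 6.1 kg.
Tool frame: the origin (TCP) lies between the finger pads; the fingertips stand 11 mm ahead of it and the grasp point (between the pads) lies 8 mm behind it; z points along the fingers, y is the direction in which the jaws open and shut (so a half turn about z gives the same grasp; the last joint's range is limited). The gripper opens to 85 mm and grips with 20 to 120 N. Pads are 22 mm wide; open, the fingers measure 114 mm over their backs; the gripper's body (76 mm by 85 mm) begins 54 mm behind the grasp point. The pads swing forward as they close: fully open they stand 13 mm farther back than shut.
Start: joints at [-77.063, 7.208, -2.269, 80.523, 0, 90], TCP at [0.118, -0.512, 0.242] pointing down, gripper open.
Joint ranges: [-155.77, 155.77], [-54.66, 111.73], [-72.52, 77.12], [-102.08, 115.82], [-83.92, 84.16], [-180, 180]. Speed limits (degrees/s): [136.94, 136.94, 172.46, 180, 180, 180].

## Interface

Orientations are given as [roll, pitch, yaw] about the fixed x, y, z axes, in that order (R = Rz(yaw) Ry(pitch) Rx(roll)).
In Python, from bench import sense, capture, finish_job, recognise, trace, tip_of gives the robot as it stands.
- The arm moves only by the tool servo_tool, never from a script. Its arguments are lists of equal length, an entry for each row: "grip": the closure, from -1 (fully open) to 1 (shut); "travel": the shift along the tool's x, y, z in mm, a list of three; "dr": the turn, a rotation vector about the tool's x, y, z in rad, a list of three. In form: {"grip": [grip, ...], "travel": [[x, y, z], ...], "dr": [[rx, ry, rz], ...]}. A call has exactly 8 rows; each row shifts and turns the pose as measured when the row begins, along the tool's axes as they then stand; what a row does not reach is not made up. A row lasts 1/10 s, in which the tool goes at most 50 mm and 8.59 degrees, less where a joint would pass 70% of its speed; a pose out of reach is approached as far as the arm can. A call with a gripper value outside its range is refused whole. The fingers move at their own pace and stop on an object; the grip force is fixed at half the most. Time passes only in rows, so rows that do not move let the fingers close, or fill a call up. It gives the time, the measured TCP pose, the force and the opening at its end, in the units of the state.
- sense(): the state, without advancing time (a new reading comes with each control period).
- capture(name): name is "scene" or "top"; returns a dict with "color" (384x512x3 uint8, red, green, blue), "range_z" (384x512 float32, m along the optical axis (not along the pixel's ray), 0 where there is no reading), "mtx" (3x3 intrinsics, pixels), "T" (4x4, takes a point from camera to world coordinates). Camera axes: x right, y down, z forward; pixel columns grow to the right and rows downward; lengths in m; the calibration is good to about 2 mm. A picture is of the moment at which its call begins.
- finish_job(): hands the job in, once; it reports no verdict.
Trained networks look in a picture, given as the dict that the camera call returned (one of the last four; its "shot" number tells which), for a name from the list of things; names that differ only in an ending like _2 or _b are one class to them, and where a whole thing is asked for, a point or a joint stands for the part that bears it (a point fixed in the world has none). Each returns a list of dicts, best first, with "p" (0 to 1); they miss things now and then, are a little off and sometimes report something else, mostly with a low value. They report only what shows in the picture. A call takes as long as a camera call.
- recognise(picture, thing): "point" ([x, y, z] in m, in world coordinates, good to about 4 mm: the middle of the surface that is visible of it).
- trace(picture, thing): "region" (384x512 bool, what is visible of it).
- tip_of(picture, thing): "point" ([x, y, z] in m, in world coordinates, good to about 4 mm: a listed point, or the origin of a listed thing).
The state is a dict: "clock": time; "q": joint angles; "qvel": joint speeds; "tau": joint torques, N m; "ee_pos": TCP position; "orientation": TCP orientation; "contact_force": force on the tool from outside, world axes, zero at the start; "wrist_torque": the same for the moment, N m; "width": finger opening in m.
Only numpy, scipy, OpenCV 4.12 (cv2) and the standard library are available. Lean on these libraries where they do the work, as an engineer would, in place of code of your own. Each camera call takes 0.05 s, during which the arm holds its last target. There are 200 camera calls.

## Working session

There is one attempt and no reset: what is moved stays moved. The work goes in short steps, Python scripts to look and compute and a tool call to move; the robot and the scene stay as the last step left them, time stands still between calls to the robot, and variables do not carry over. Pictures are saved under pics/ and viewed, about 8 in all and at most 12, crops included, and the job is handed in when it is done.

Besides the shell and the picture viewer there is one more tool, called after "Call:" by a JSON object that holds its "method" and its "body". servo_tool: Moves the arm, as the interface text tells. Its arguments: {"type":"object","properties":{"grip":{"type":"array"},"travel":{"type":"array"},"dr":{"type":"array"}},"required":["grip","travel","dr"]}

```bash
mkdir -p pics
cat > h.py <<'E'
import numpy as np, cv2
from bench import *
def save(c,n): cv2.imwrite(f'pics/{n}.png',cv2.cvtColor(c['color'],cv2.COLOR_RGB2BGR))
def cloud(c,m=None):
    z=c['range_z']; v,u=np.nonzero((z>0)&(m if m is not None else True))
    d=z[v,u]; K=c['mtx']; p=np.c_[(u-K[0,2])/K[0,0]*d,(v-K[1,2])/K[1,1]*d,d]
    return p@c['T'][:3,:3].T+c['T'][:3,3]
E
python3 - <<'E'
from h import *
print(sense())
a=capture('scene');b=capture('top')
cv2.imwrite('pics/a.png',cv2.cvtColor(np.vstack([a['color'],b['color']]),cv2.COLOR_RGB2BGR)[:, :])
for c in(a,b):
  print(c['T'].round(2).tolist())
  for t in['lamp_bar','edge','blue_rider','glass_shade']:
    print(t,[(np.round(r['point'],4),round(r['p'],2)) for r in tip_of(c,t)][:3],[(np.round(r['point'],4),round(r['p'],2)) for r in recognise(c,t)][:3])
    for r in trace(c,t)[:2]:
      p=cloud(c,r['region']); 
      if len(p): print('   ',round(r['p'],2),len(p),np.percentile(p,[2,50,98],axis=0).round(3).tolist(), cv2.minAreaRect((p[:,:2]*1000).astype(np.float32)))
E
cd pics; python3 -c "
import cv2;i=cv2.imread('a.png');cv2.imwrite('a1.png',cv2.resize(i[:384],(768,576)));cv2.imwrite('a2.png',cv2.resize(i[384:],(768,576)))"
```

```text
{'clock': 0.0, 'q': array([-7.70637148e+01,  7.24086129e+00, -2.32808487e+00,  8.05239766e+01,
        3.05260662e-04,  9.00007324e+01]), 'qvel': array([-0.02650695,  0.03675649,  0.06805162,  0.10452227,  0.02789091,
        0.02640394]), 'tau': array([ 1.32097430e-03, -4.35913146e+01,  3.52923167e+01,  1.73203141e-02,
        1.35848410e-05,  1.85088288e-05]), 'ee_pos': array([ 0.11744113, -0.51127999,  0.24151878]), 'orientation': array([-1.79907077e+02, -3.04072437e-04,  1.29355523e+01]), 'contact_force': array([ 0.52655721, -0.41566286,  0.83340372]), 'wrist_torque': array([-0.05000441,  0.00900707,  0.0427507 ]), 'width': 0.08522598186287052}
[[0.52, 0.47, -0.72, 1.25], [0.86, -0.28, 0.44, -0.61], [0.01, -0.84, -0.54, 0.56], [0.0, 0.0, 0.0, 1.0]]
lamp_bar [(array([ 0.56  , -0.046 ,  0.0159]), 0.64)] [(array([ 0.5627, -0.101 ,  0.0324]), 0.69)]
    0.92 1888 [[0.522, -0.218, 0.001], [0.56, -0.103, 0.034], [0.589, 0.11, 0.067]] ((538.5006713867188, -28.033218383789062), (381.97650146484375, 86.87149810791016), 83.51441955566406)
edge [(array([ 0.5427, -0.1471,  0.0211]), 0.68)] [
[... 1709 characters left out ...]
088], [0.782, -0.017, 0.117]] ((757.329833984375, -64.01820373535156), (98.04100799560547, 129.28750610351562), 75.450927734375)
blue_rider [(array([ 0.5934, -0.3724,  0.0013]), 0.96)] [(array([ 0.5849, -0.37  ,  0.0182]), 0.88)]
    0.93 431 [[0.575, -0.388, 0.003], [0.593, -0.372, 0.018], [0.62, -0.358, 0.045]] ((599.9776611328125, -375.5691833496094), (33.901611328125, 50.826759338378906), 83.59404754638672)
glass_shade [(array([ 0.7497, -0.0584, -0.002 ]), 0.9)] [(array([ 0.7286, -0.0663,  0.0858]), 0.59)]
    0.89 2517 [[0.698, -0.104, 0.002], [0.73, -0.064, 0.087], [0.782, -0.015, 0.117]] ((760.87890625, -51.592315673828125), (135.14321899414062, 106.17544555664062), 31.96428680419922)
```

View pics/a1.png

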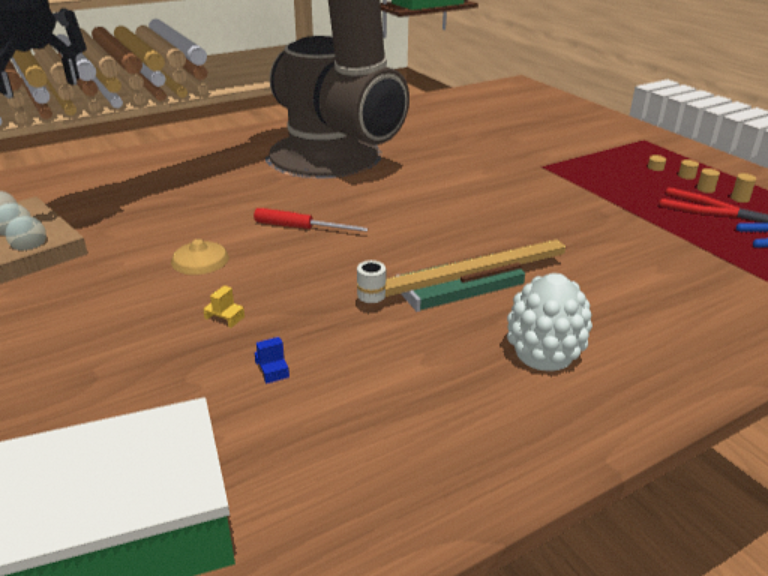

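View pics/a2.png

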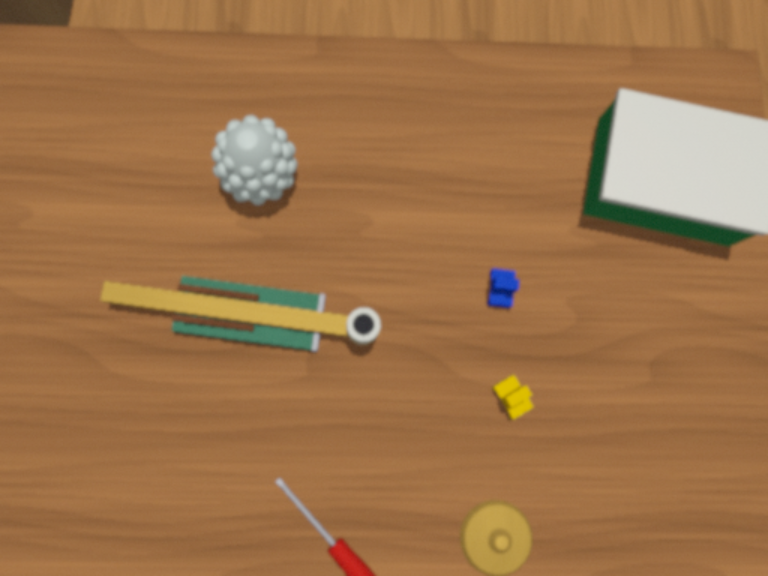

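```bash
cat >> h.py <<'E'
def baraxis(c):
    r=trace(c,'lamp_bar')[0]; p=cloud(c,r['region']); return p
E
python3 - <<'E'
from h import *
b=capture('top');p=baraxis(b)
q=p[(p[:,2]>.03)&(p[:,2]<.04)]
vx,vy,x0,y0=cv2.fitLine(q[:,:2].astype(np.float32),cv2.DIST_HUBER,0,1e-4,1e-4).ravel()
d=np.array([vx,vy]); d=d if d[1]<0 else -d
print('yaw',np.degrees(np.arctan2(d[1],d[0])),x0,y0)
s=(p[:,:2]-[x0,y0])@d; n=np.array([-d[1],d[0]]);t=(p[:,:2]-[x0,y0])@n
print('s',np.percentile(s,[.3,99.7]),'tail',np.array([x0,y0])+d*np.percentile(s,.3))
k=(p[:,2]>.04);print('lamp dir', s[k].mean())
sq=(q[:,:2]-[x0,y0])@n;print('width',np.percentile(sq,[1,99]))
k=np.abs(np.median(p[s<np.percentile(s,3)],axis=0));print(k)
e=np.array([.5446,-.1461]);print('edge in fit', (e-[x0,y0])@d,(e-[x0,y0])@n)
# blue rider fin
r=trace(b,'blue_rider')[0];p=cloud(b,r['region']);f=p[p[:,2]>.036];print(cv2.minAreaRect((f[:,:2]*1000).astype(np.float32)),f.mean(0),len(f))
E
```

```text
yaw -97.17078 0.5613058 -0.02860857
s [-0.1479363   0.18734749] tail [0.57977229 0.11817065]
lamp dir 0.1697317018063345
width [-0.01156077  0.0118908 ]
[0.57950765 0.11396948 0.03427591]
edge in fit 0.11865781095160546 -0.0019090355188084197
((598.2677612304688, -373.2165832519531), (29.143583297729492, 14.20827579498291), 83.09538269042969) [ 0.59769726 -0.37266677  0.04270449] 128
```

The scene picture shows the bar pointing to the lower left with its lampholder at about (371,282). The shade is at (550,325), blue rider at (272,360) and yellow at (224,307). In the top picture the tail is at (104,291), the edge at (319,322) and blue at (503,288). The network points agree with both. I'll use tool yaw ≈ 82.8°, so tool x points back along the bar and the same yaw suits the rider.

Call:
{"method": "servo_tool", "body": {"grip": [1, 1, 1, 1, 1, 1, 1, 1], "travel": [[32.5, -29.6, 0], [36.5, -24.5, 0], [39.8, -18.8, 0], [42, -12.8, 0], [43.5, -6.4, 0], [44, 0, 0], [43.5, 6.6, 0], [42, 13, 0]], "dr": [[0, 0, -0.148], [0, 0, -0.148], [0, 0, -0.148], [0, 0, -0.148], [0, 0, -0.148], [0, 0, -0.148], [0, 0, -0.148], [0, 0, -0.148]]}}

```text
clock: 2.25
ee_pos: [0.3185, -0.2148, 0.2413]
orientation: [179.9, 0.1, 81.7]
contact_force: [0.9, -1.1, -0.3]
width: -0.0001
```

Call:
{"method": "servo_tool", "body": {"grip": [1, 1, 1, 1, 1, 1, 1, 1], "travel": [[43, 23, 0], [43, 23, 0], [43, 23, 0], [43, 23, 0], [43, 23, 0], [43, 23, 0], [43, 23, 0], [43, 23, 0]], "dr": [[0, 0, -0.02], [0, 0, 0], [0, 0, 0], [0, 0, 0], [0, 0, 0], [0, 0, 0], [0, 0, 0], [0, 0, 0]]}}

```text
clock: 3.05
ee_pos: [0.5462, 0.1147, 0.2438]
orientation: [179.4, 0.2, 83.2]
contact_force: [1.2, -1.2, 0.5]
width: -0.0001
```

```bash
cat >> h.py <<'E'
def tgt(x,y,z):
    from scipy.spatial.transform import Rotation as R
    s=sense(); print((R.from_euler('xyz',s['orientation'],degrees=True).as_matrix().T@(np.array([x,y,z])-s['ee_pos'])*1000).round(1), s['ee_pos'].round(4), s['orientation'].round(1), s['clock'])
E
python3 -c "
from h import *
tgt(.586,.170,.03)"
```

```text
[ 60.3  30.8 214. ] [0.5462 0.1147 0.2438] [179.4   0.2  83.2] 3.05
```

Call:
{"method": "servo_tool", "body": {"grip": [1, 1, 1, 1, 1, 1, 1, 1], "travel": [[30, 16, 20], [30, 15, 40], [0, 0, 45], [0, 0, 45], [0, 0, 35], [0, 0, 20], [0, 0, 10], [0, 0, 0]], "dr": [[0, 0, 0], [0, 0, 0], [0, 0, 0], [0, 0, 0], [0, 0, 0], [0, 0, 0], [0, 0, 0], [0, 0, 0]]}}

```text
clock: 3.85
ee_pos: [0.5905, 0.1789, 0.0224]
orientation: [179.3, 0.1, 83.8]
contact_force: [-0.1, -0.2, 0.9]
width: -0.0001
```

```bash
python3 -c "
from h import *
tgt(.5795,.118,.028)"
```

```text
[-61.7  -4.3  -5.6] [0.5905 0.1789 0.0224] [1.793e+02 1.000e-01 8.380e+01] 3.85
```

Call:
{"method": "servo_tool", "body": {"grip": [1, 1, 1, 1, 1, 1, 1, 1], "travel": [[-17, -1, -5], [-17, -1, 0], [-10, -1, 0], [-5, -1, 0], [-5, 0, 0], [-5, 0, 0], [-5, 0, 0], [-5, 0, 0]], "dr": [[0, 0, 0.017], [0, 0, 0], [0, 0, 0], [0, 0, 0], [0, 0, 0], [0, 0, 0], [0, 0, 0], [0, 0, 0]]}}

```text
clock: 4.65
ee_pos: [0.5812, 0.107, 0.0347]
orientation: [178.7, -0.3, 82.7]
contact_force: [-0.1, 1.4, 0.3]
width: -0.0004
```

```bash
cat >> h.py <<'E'
def barpose():
    c=capture('top');p=baraxis(c);d=np.array([-.125,-.992]);e=np.array([.5446,-.1461])
    s=(p[:,:2]-e)@d; t=(p[:,:2]-e)@[d[1]*-1,d[0]]
    z=p[:,2]; k=s<np.percentile(s,80)
    print('tail s',np.percentile(s,.3).round(4),'z tail',np.median(z[s<np.percentile(s,5)]).round(4),'slope deg',np.degrees(np.arctan(np.polyfit(s[k],z[k],1)[0])).round(2),'lat',np.median(t[k]).round(4)); return c
E
python3 -c "
from h import *
c=barpose(); tgt(.5795,.118,.028);print(sense()['contact_force'])"
```

```text
tail s -0.246 z tail 0.0363 slope deg -0.2 lat 0.0018
[11.3 -3.1  6.5] [0.581  0.1064 0.0345] [178.7  -0.3  82.7] 4.75
[ 0.18994621 -0.16736182  0.28119499]
```

Call:
{"method": "servo_tool", "body": {"grip": [1, 1, 1, 1, 1, 1, 1, 1], "travel": [[3, -1, 6], [-4, 0, 1], [-3, 0, 1], [-3, 0, 0], [-3, 0, 0], [0, 0, 0], [12, 0, 0], [0, 0, 0]], "dr": [[0.022, 0, 0], [0, 0, 0], [0, 0, 0], [0, 0, 0], [0, 0, 0], [0, 0, 0], [0, 0, 0], [0, 0, 0]]}}

```text
clock: 5.55
ee_pos: [0.5805, 0.1088, 0.0255]
orientation: [-179.9, -0.2, 82.7]
contact_force: [0.2, 0.9, -0.5]
width: -0.0003
```

```bash
python3 -c "
from h import *
c=barpose(); tgt(.5795,.118,.028)"
```

```text
tail s -0.2348 z tail 0.0343 slope deg -0.02 lat 0.0018
[ 9.7 -2.  -2.5] [0.5803 0.1081 0.0254] [-179.9   -0.2   82.7] 5.65
```

Call:
{"method": "servo_tool", "body": {"grip": [1, 1, 1, 1, 1, 1, 1, 1], "travel": [[-7, 0, 0], [-3, 0, 0], [-2, 0, 0], [-2, 0, 0], [-2, 0, 0], [13, 0, 0], [2, 0, 0], [0, 0, 0]], "dr": [[0, 0, 0], [0, 0, 0], [0, 0, 0], [0, 0, 0], [0, 0, 0], [0, 0, 0], [0, 0, 0], [0, 0, 0]]}}

```text
clock: 6.45
ee_pos: [0.58, 0.1067, 0.0254]
orientation: [-179.9, -0.2, 82.6]
contact_force: [0.5, -0.3, 0.2]
width: -0.0
```

```bash
python3 -c "
from h import *
c=barpose(); tgt(.5795,.118,.028)"
```

```text
tail s -0.2423 z tail 0.041 slope deg -1.54 lat 0.002
[11.3 -1.9 -2.5] [0.5799 0.1065 0.0254] [-179.9   -0.2   82.6] 6.55
```

Call:
{"method": "servo_tool", "body": {"grip": [1, 1, 1, 1, 1, 1, 1, 1], "travel": [[20, 0, 0], [10, 0, 0], [0, 0, 0], [0, 0, 0], [0, 0, 0], [0, 0, 0], [0, 0, 0], [0, 0, 0]], "dr": [[0, 0, 0], [0, 0, 0], [0, 0, 0], [0, 0, 0], [0, 0, 0], [0, 0, 0], [0, 0, 0], [0, 0, 0]]}}

```text
clock: 7.35
ee_pos: [0.5833, 0.1348, 0.0251]
orientation: [-179.8, -0.1, 82.5]
contact_force: [1.3, 0.1, -0.3]
width: -0.0002
```

```bash
python3 -c "
from h import *
c=barpose(); save(c,'b'); tgt(.5795,.118,.028)"
```

```text
tail s -0.2246 z tail 0.0596 slope deg -6.7 lat 0.0017
[-17.2  -1.6  -2.8] [0.5833 0.1349 0.0252] [-1.798e+02 -1.000e-01  8.260e+01] 7.45
```

View pics/b.png

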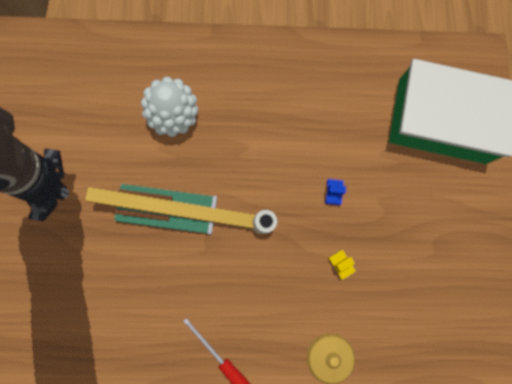

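The top picture shows the bar alone and tipping, with its tail at (90,194), clear of the fingers at (50,185). The lampholder is at (264,221). I'll go to the rider now.

Call:
{"method": "servo_tool", "body": {"grip": [1, 1, 1, 1, -1, -1, -1, -1], "travel": [[8, 0, -45], [0, 0, -45], [0, 0, -45], [-20, 3, -30], [-45, 7, 0], [-48, 7, 0], [-48, 7, 0], [-48, 7, 0]], "dr": [[0, 0, 0], [0, 0, 0], [0, 0, 0], [0, 0, 0], [0, 0, 0], [0, 0, 0], [0, 0, 0], [0, 0, 0]]}}

```text
clock: 8.25
ee_pos: [0.589, -0.0698, 0.1968]
orientation: [-179.9, -0.0, 83.2]
contact_force: [0.9, -0.4, -0.4]
width: 0.0583
```

Call:
{"method": "servo_tool", "body": {"grip": [-1, -1, -1, -1, -1, -1, -1, -1], "travel": [[-48, 7, 0], [-48, 7, 0], [-48, 7, 0], [-48, 7, 0], [-48, 7, 0], [-40, 6, 0], [-10, 0, 0], [0, 0, 0]], "dr": [[0, 0, 0], [0, 0, 0], [0, 0, 0], [0, 0, 0], [0, 0, 0], [0, 0, 0], [0, 0, 0], [0, 0, 0]]}}

```text
clock: 9.05
ee_pos: [0.5921, -0.3792, 0.196]
orientation: [180.0, -0.0, 82.8]
contact_force: [-0.3, -0.4, 0.9]
width: 0.0857
```

Run:
```python
from h import *
tgt(.596,-.373,.10)
c=capture('scene'); save(c,'c')
p=baraxis(c); d=np.array([-.125,-.992]);e=np.array([.5446,-.1461]);s=(p[:,:2]-e)@d
print([(round(a,3),np.percentile(p[(s>a-.01)&(s<a+.01),2],[50,90]).round(4).tolist()) for a in np.arange(-.22,.14,.03) if ((s>a-.01)&(s<a+.01)).sum()>5])
for t in['blue_rider','lamp_bar']:print(t,[(r['point'],r['p']) for r in tip_of(c,t)])
```

```text
[ 6.7  3.  96. ] [ 0.5921 -0.3792  0.196 ] [180.   -0.   82.8] 9.05
[(np.float64(-0.22), [0.0727, 0.074]), (np.float64(-0.19), [0.0674, 0.0706]), (np.float64(-0.16), [0.0622, 0.0654]), (np.float64(-0.13), [0.0567, 0.0597]), (np.float64(-0.1), [0.0511, 0.054]), (np.float64(-0.07), [0.0459, 0.0486]), (np.float64(-0.04), [0.0409, 0.0436]), (np.float64(-0.01), [0.035, 0.038]), (np.float64(0.02), [0.0298, 0.0323]), (np.float64(0.05), [0.0246, 0.0274]), (np.float64(0.08), [0.0291, 0.0508]), (np.float64(0.11), [0.0372, 0.0478])]
blue_rider [([0.5966, -0.3775, 0.0029], 0.78)]
lamp_bar [([0.5573, -0.0832, 0.0275], 0.71)]
```

View pics/c.png

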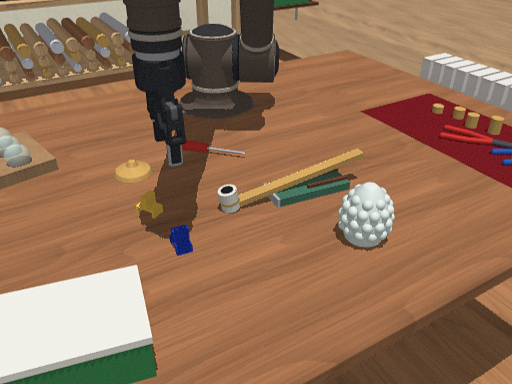

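The scene picture shows the bar tipped on the stand edge, with its tail up at (360,154) and the lampholder down at (229,198). The shade at (366,215) is untouched, and the gripper at (170,150) is above the blue rider at (181,240). The slope is 10° and the edge sits at bar x ≈ 0.06. Now the grasp.

Call:
{"method": "servo_tool", "body": {"grip": [-1, -1, -1, -1, -1, -1, -1, -1], "travel": [[6, 4, 40], [0, 0, 40], [0, 0, 35], [0, 0, 20], [0, 0, 0], [0, 0, 0], [0, 0, 0], [0, 0, 0]], "dr": [[0, 0, 0], [0, 0, 0], [0, 0, 0], [0, 0, 0], [0, 0, 0], [0, 0, 0], [0, 0, 0], [0, 0, 0]]}}

```text
clock: 10.05
ee_pos: [0.6038, -0.3592, 0.0671]
orientation: [179.3, 0.2, 83.9]
contact_force: [-0.8, 0.2, 0.4]
width: 0.0851
```

```bash
python3 -c "
from h import *
tgt(.597,-.374,.032)"
```

```text
[-15.3  -5.6  35. ] [ 0.6038 -0.3592  0.0671] [179.3   0.2  83.9] 10.05
```

Call:
{"method": "servo_tool", "body": {"grip": [-1, -1, -1, -1, -1, -1, -1, -1], "travel": [[-15, -6, 0], [0, 0, 10], [0, 0, 8], [0, 0, 6], [0, 0, 5], [0, 0, 4], [0, 0, 0], [0, 0, 0]], "dr": [[0.012, 0, 0.019], [0, 0, 0], [0, 0, 0], [0, 0, 0], [0, 0, 0], [0, 0, 0], [0, 0, 0], [0, 0, 0]]}}

```text
clock: 10.85
ee_pos: [0.5965, -0.376, 0.0335]
orientation: [179.9, 0.3, 82.6]
contact_force: [0.1, 1.3, 0.4]
width: 0.0855
```

```bash
python3 -c "
from h import *
tgt(.597,-.374,.032)
c=capture('scene'); i=c['color'][130:290,90:280]; cv2.imwrite('pics/d.png',cv2.cvtColor(cv2.resize(i,None,fx=4,fy=4,interpolation=2),4))"
```

```text
[2.1 0.2 1.5] [ 0.5965 -0.376   0.0335] [179.9   0.3  82.6] 10.85
```

View pics/d.png

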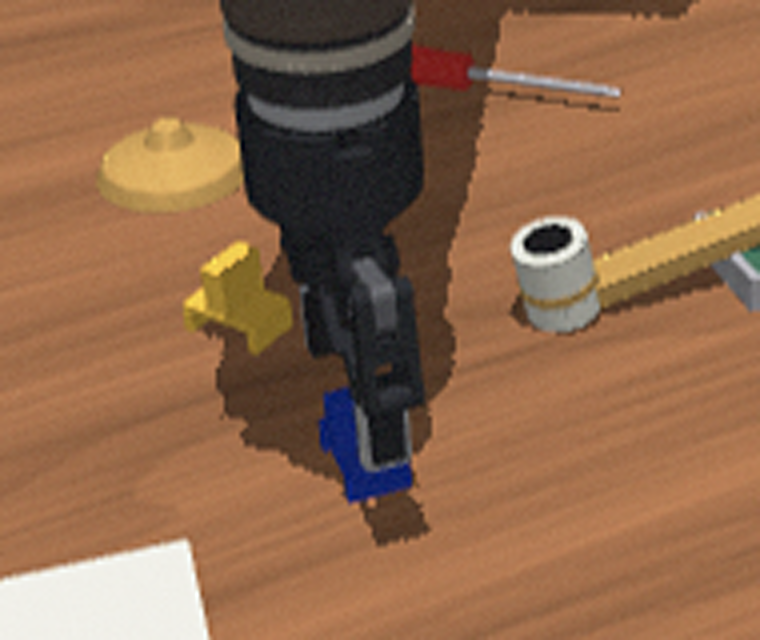

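The gripper straddles the blue rider's fin, with the finger at (385,430) about 3 mm off the rider's middle towards +y. I'll shift by that and close.

Call:
{"method": "servo_tool", "body": {"grip": [-1, 0, 1, 1, 1, 1, 1, 1], "travel": [[-3, 0, 0], [0, 0, 0], [0, 0, 0], [0, 0, 0], [0, 0, 0], [0, 0, 0], [0, 0, 0], [0, 0, 0]], "dr": [[0, 0, 0], [0, 0, 0], [0, 0, 0], [0, 0, 0], [0, 0, 0], [0, 0, 0], [0, 0, 0], [0, 0, 0]]}}

```text
clock: 11.7
ee_pos: [0.5969, -0.3795, 0.0351]
orientation: [179.8, 0.3, 82.7]
contact_force: [-0.1, -0.1, -0.0]
width: 0.0126
```

Call:
{"method": "servo_tool", "body": {"grip": [1, 1, 1, 1, 1, 1, 1, 1], "travel": [[0, 0, -10], [0, 0, -20], [0, 0, -40], [0, 0, -40], [0, 0, -20], [0, 0, 0], [0, 0, 0], [0, 0, 0]], "dr": [[0, 0, 0], [0, 0, 0], [0, 0, 0], [0, 0, 0], [0, 0, 0], [0, 0, 0], [0, 0, 0], [0, 0, 0]]}}

```text
clock: 12.5
ee_pos: [0.5951, -0.3777, 0.1699]
orientation: [179.9, 0.2, 82.7]
contact_force: [0.3, 0.1, -0.5]
width: 0.0124
```

Run:
```python
from h import *
tgt(.5464,-.1463,.15)
c=capture('scene'); i=c['color'][70:270,90:390]; cv2.imwrite('pics/e.png',cv2.cvtColor(cv2.resize(i,None,fx=2.6,fy=2.6,interpolation=2),4))
r=trace(c,'blue_rider'); p=cloud(c,r[0]['region']);print(r[0]['p'],np.percentile(p,[1,50,99],axis=0).round(4).tolist(),len(p))
c=capture('top');p=baraxis(c);d=np.array([-.125,-.992]);e=np.array([.5446,-.1461]);n=np.array([.992,-.125])
s=(p[:,:2]-e)@d;t=(p[:,:2]-e)@n;k=(s>-.215)&(s<.05)
print('tail',np.percentile(s,.3),'t=',np.polyfit(s[k],t[k],1),'z=',np.polyfit(s[k],p[k,2],1))
for a in [-.2,-.1,0,.04]:
  k=np.abs(s-a)<.015
  if k.sum()>5:print(a,np.percentile(t[k],[3,50,97]).round(4),np.median(p[k,2]))
print([(r['point'],r['p']) for r in tip_of(c,'edge')],[(r['point'],r['p']) for r in tip_of(c,'lamp_bar')])
```

```text
[223.4 -77.9  18.9] [ 0.5951 -0.3777  0.1699] [179.9   0.2  82.7] 12.5
0.72 [[0.5747, -0.3911, 0.1369], [0.614, -0.3757, 0.1522], [0.6208, -0.3606, 0.1717]] 310
tail -0.2218178961961903 t= [-0.00286283  0.00194472] z= [-0.17974109  0.03280418]
-0.2 [-0.0085  0.0022  0.0145] 0.07004085199094157
-0.1 [-0.0091  0.0012  0.014 ] 0.05159001253748863
0 [-0.0096  0.0022  0.0191] 0.03351244112103946
0.04 [-0.0098  0.0014  0.0145] 0.0265708387498661
[([0.5456, -0.1474, 0.0204], 0.6)] [([0.5531, -0.09, 0.03], 0.66)]
```

View pics/e.png

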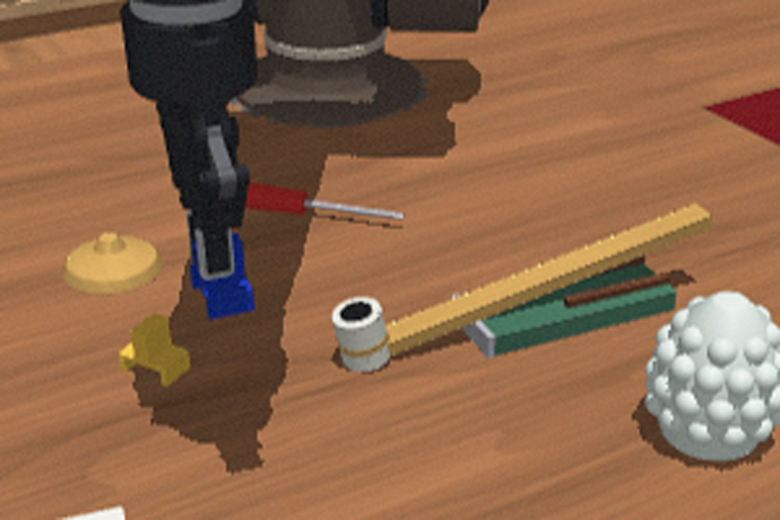

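The blue rider is held straight in the gripper at (225,280). Bar, shade and yellow rider are undisturbed. I'll carry it over the edge and tilt it to 10°.

Call:
{"method": "servo_tool", "body": {"grip": [1, 1, 1, 1, 1, 1, 1, 1], "travel": [[30, -11, 0], [44, -16, 0], [44, -16, 0], [44, -16, 0], [35, -12, 0], [15, -6, 0], [0, 0, 0], [0, 0, 0]], "dr": [[0, 0, 0], [0, 0, 0], [0, 0, 0], [0, 0, 0], [0, 0, 0], [0, 0.089, 0], [0, 0.089, 0], [0, 0, 0]]}}

```text
clock: 13.6
ee_pos: [0.5425, -0.1483, 0.1644]
orientation: [-179.8, -10.4, 82.7]
contact_force: [1.0, 0.3, -0.6]
width: 0.0128
```

```bash
python3 -c "
from h import *
tgt(.5461,-.1552,.10)"
```

```text
[-17.9   4.7  62.2] [ 0.5425 -0.1483  0.1644] [-179.8  -10.4   82.7] 13.6
```

Call:
{"method": "servo_tool", "body": {"grip": [1, 1, 1, 1, 1, 1, 1, 1], "travel": [[-6, 2, 15], [-6, 2, 20], [-6, 1, 15], [0, 0, 10], [0, 0, 2], [0, 0, 0], [0, 0, 0], [0, 0, 0]], "dr": [[0, 0, 0], [0, 0, 0], [0, 0, 0], [0, 0, 0], [0, 0, 0], [0, 0, 0], [0, 0, 0], [0, 0, 0]]}}

```text
clock: 14.4
ee_pos: [0.5477, -0.1573, 0.0992]
orientation: [-179.9, -9.8, 82.5]
contact_force: [-0.5, -0.5, 0.1]
width: 0.0124
```

Run:
```python
from h import *
tgt(.5461,-.1552,.0564)
c=capture('scene'); i=c['color'][120:250,180:375]; cv2.imwrite('pics/f.png',cv2.cvtColor(cv2.resize(i,None,fx=4,fy=4,interpolation=2),4))
r=trace(c,'blue_rider'); p=cloud(c,r[0]['region']);e=np.array([.5446,-.1461])
q=np.c_[(p[:,:2]-e)@[-.125,-.992],(p[:,:2]-e)@[.992,-.125],p[:,2]];print(r[0]['p'],np.percentile(q,[1,50,99],axis=0).round(4).tolist())
```

```text
[-5.4 -1.8 42.5] [ 0.5477 -0.1573  0.0992] [-179.9   -9.8   82.5] 14.4
0.7 [[-0.0102, -0.0182, 0.0642], [0.0081, 0.0217, 0.0807], [0.0214, 0.0294, 0.0944]]
```

View pics/f.png

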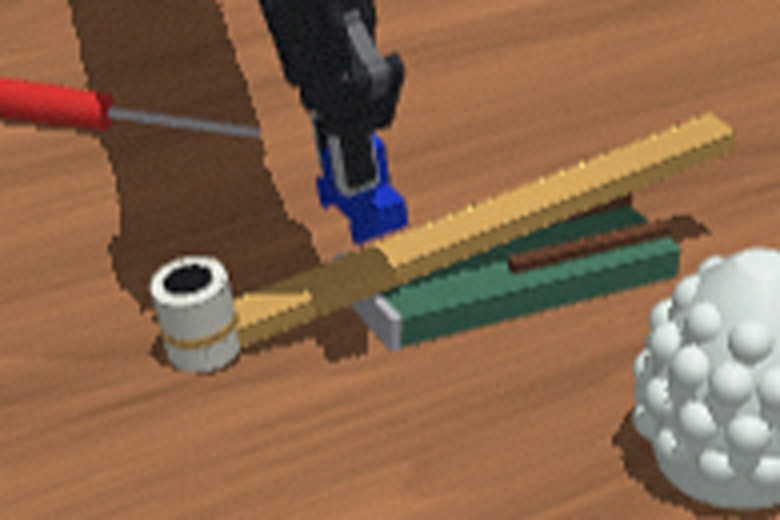

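The rider hangs above the bar at the edge, at (365,200), tilted parallel to it. Its shadow falls across the bar.

Call:
{"method": "servo_tool", "body": {"grip": [1, 1, 1, 1, 1, 1, 1, 1], "travel": [[-1, -2, 5], [-1, 0, 7], [-1, 0, 7], [-1, 0, 5], [0, 0, 2], [0, 0, 0], [0, 0, 0], [0, 0, 0]], "dr": [[0, 0, 0], [0, 0, 0], [0, 0, 0], [0, 0, 0], [0, 0, 0], [0, 0, 0], [0, 0, 0], [0, 0, 0]]}}

```text
clock: 15.3
ee_pos: [0.5455, -0.1567, 0.0707]
orientation: [-179.9, -9.8, 82.5]
contact_force: [-0.3, -0.3, 0.0]
width: 0.0128
```

```bash
python3 -c "
from h import *
tgt(.5461,-.1552,.0564)"
```

```text
[-0.9  0.4 14.3] [ 0.5455 -0.1567  0.0707] [-179.9   -9.8   82.5] 15.3
```

Call:
{"method": "servo_tool", "body": {"grip": [1, 1, 1, 1, 1, 1, 1, 1], "travel": [[-1, 0, 3], [0, 0, 3], [0, 0, 3], [0, 0, 3], [0, 0, 1], [0, 0, 1], [0, 0, 0], [0, 0, 0]], "dr": [[0, 0, 0], [0, 0, 0], [0, 0, 0], [0, 0, 0], [0, 0, 0], [0, 0, 0], [0, 0, 0], [0, 0, 0]]}}

```text
clock: 16.1
ee_pos: [0.5461, -0.1552, 0.0559]
orientation: [-180.0, -9.8, 82.5]
contact_force: [0.0, -0.1, -0.7]
width: 0.0124
```

Run:
```python
from h import *
tgt(.5461,-.1552,.0564);print(sense()['contact_force'])
c=capture('scene'); i=c['color'][120:250,180:375]; cv2.imwrite('pics/g.png',cv2.cvtColor(cv2.resize(i,None,fx=4,fy=4,interpolation=2),4))
```

```text
[ 0.1  0.  -0.5] [ 0.5461 -0.1552  0.0559] [-180.    -9.8   82.5] 16.1
[ 0.04306563 -0.10463555 -0.65721388]
```

View pics/g.png

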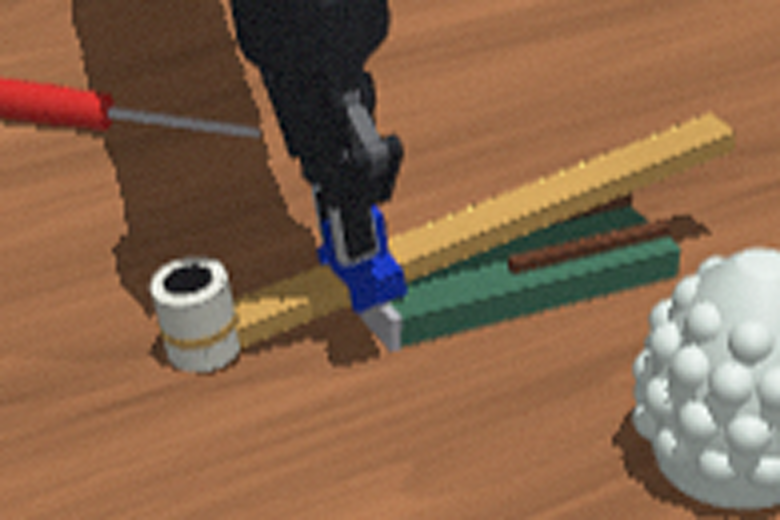

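The rider is astride the bar at the edge, (370,270). I'll lower it the last bit, then release.

Call:
{"method": "servo_tool", "body": {"grip": [1, 1, 1, 1, 1, 1, 1, 1], "travel": [[0, 0, 1], [0, 0, 1], [0, 0, 0], [0, 0, 0], [0, 0, 0], [0, 0, 0], [0, 0, 0], [0, 0, 0]], "dr": [[0, 0, 0], [0, 0, 0], [0, 0, 0], [0, 0, 0], [0, 0, 0], [0, 0, 0], [0, 0, 0], [0, 0, 0]]}}

```text
clock: 16.95
ee_pos: [0.5465, -0.1553, 0.0557]
orientation: [179.9, -9.7, 82.5]
contact_force: [0.2, 0.3, 0.3]
width: 0.0126
```

Call:
{"method": "servo_tool", "body": {"grip": [0.3, 0, -0.3, -0.3, -0.3, -0.3, -0.3, -0.3], "travel": [[0, 0, 0], [0, 0, 0], [0, 0, 0], [0, 0, 0], [0, 0, 0], [0, 0, -10], [0, 0, -30], [0, 0, -40]], "dr": [[0, 0, 0], [0, 0, 0], [0, 0, 0], [0, 0, 0], [0, 0, 0], [0, 0, 0], [0, 0, 0], [0, 0, 0]]}}

```text
clock: 17.75
ee_pos: [0.5413, -0.1673, 0.1321]
orientation: [-179.5, -9.9, 82.5]
contact_force: [0.0, -0.8, 0.3]
width: 0.0556
```

Call:
{"method": "servo_tool", "body": {"grip": [-0.3, -0.3, -0.3, -0.3, -0.3, -0.3, -0.3, -0.3], "travel": [[0, 0, -40], [-20, -20, -20], [-40, -20, 0], [-40, -20, 0], [-40, 0, 0], [0, 0, 0], [0, 0, 0], [0, 0, 0]], "dr": [[0, 0, 0], [0, 0, 0], [0, 0, 0], [0, 0, 0], [0, 0, 0], [0, 0, 0], [0, 0, 0], [0, 0, 0]]}}

```text
clock: 18.55
ee_pos: [0.4639, -0.3134, 0.1834]
orientation: [179.5, -9.5, 82.8]
contact_force: [-0.3, 0.1, -0.7]
width: 0.0553
```

Run:
```python
from h import *
s=sense();print(s['ee_pos'],s['width'],s['clock'])
c=capture('scene'); i=c['color'][120:250,180:375]; cv2.imwrite('pics/h.png',cv2.cvtColor(cv2.resize(i,None,fx=4,fy=4,interpolation=2),4))
t=capture('top');e=np.array([.5448,-.1464])
for v in(c,t):
  p=baraxis(v);f=lambda p:np.c_[(p[:,:2]-e)@[-.125,-.992],(p[:,:2]-e)@[.992,-.125],p[:,2]]
  b=f(p);k=(b[:,0]<-.03);print('bar tail',np.percentile(b[:,0],.3),np.degrees(np.arctan(np.polyfit(b[k,0],b[k,2],1)[0])),np.median(b[k,1]))
  q=f(cloud(v,trace(v,'blue_rider')[0]['region']));print('rider',np.percentile(q,[1,50,99],axis=0).round(4).tolist());w=q[q[:,2]>.05];print('fin',w.mean(0),cv2.minAreaRect((w[:,:2]*1000).astype(np.float32)),[f(np.array([r['point']])).round(4) for r in tip_of(v,'blue_rider')[:1]])
  print('shade',[r['point'] for r in tip_of(v,'glass_shade')[:1]])
```

```text
[ 0.46394277 -0.31337104  0.1834443 ] 0.05528182617122942 18.55
bar tail -0.2277891885835413 -8.810985227286535 0.010995158121978288
rider [[-0.013, -0.0163, 0.0212], [0.0053, 0.0104, 0.0417], [0.0206, 0.028, 0.0669]]
fin [0.00637119 0.00688199 0.06019008] ((5.055824279785156, 3.9729833602905273), (17.249128341674805, 34.032936096191406), 88.43785095214844) [array([[-0.0012,  0.0005,  0.0271]])]
shade [[0.744, -0.059, 0.0025]]
bar tail -0.22208098255149633 -10.254015006934836 0.0022058663195362385
rider [[-0.0148, -0.0199, 0.0301], [0.0009, -0.001, 0.0409], [0.0181, 0.0248, 0.0681]]
fin [0.00347237 0.00228911 0.06365458] ((3.075458526611328, 2.8994240760803223), (14.273580551147461, 32.50481414794922), 89.0684814453125) [array([[-0.0596, -0.0004,  0.0305]])]
shade [[0.7485, -0.0591, -0.0032]]
```

View pics/h.png

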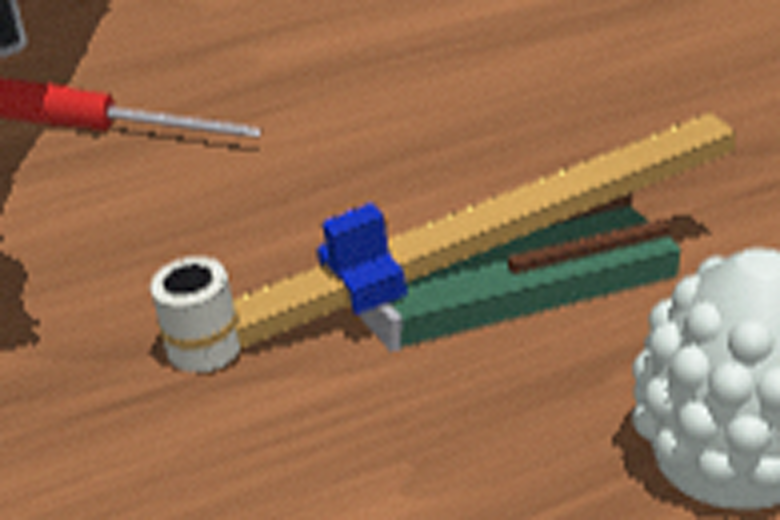

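The last picture shows the rider squarely astride the tipped bar over the edge at (365,260). Nothing is touching it, and the shade hasn't moved.

```bash
python3 -c "
from bench import finish_job
print(finish_job())"
```

```text
the job is handed in; nothing more can be done
None
```

I pushed the bar's tail with closed fingers in short steps, drawing back between steps to check. After about 36 mm it tipped by itself at about 10°. I then gripped the blue rider by its fin, tilted it to match the bar, set it astride over the edge, backed off and handed the job in at about 19 s of the 67 s.

Last checks before handing in:
- **Bar:** it rests at 10.3° in the top view, with the edge at bar x ≈ 0.057–0.06 m, so its middle is well over 20 mm behind the edge.
- **Rider:** it sits within about 4 mm of the edge along the bar, which puts it at bar x ≈ 0.055–0.06 m. It is centred across the bar, about 1° off its direction, and its fin top is at the height expected with the bridge seated.
- **Shade and arm:** the shade measured within a few mm of its first position, which is camera noise, and the arm was clear of everything.

Two readings disagreed:
- **Slope in the scene view:** it read 8.8° with a sideways bias, because that camera also sees the bar's side. I used the top view instead.
- **Rider origin in the top view:** the network put it 60 mm back along the bar. The rider's outline in both views and the picture contradict that, so I rejected it.

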